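Power up the bench sander

ROBOT

A 6-joint arm with a two-finger parallel gripper is mounted at the origin on the work surface. World frame = base frame: x ahead of the robot, y to its left, z up, the work surface at z = 0. Lengths are in m, angles in rad, forces in N, time in s.
With the tool pointing down it reaches from about 0.325 to 0.9 m from the base axis. Payload 6.1 kg.
Tool frame: the origin (TCP) lies midway between the tips of the shut fingers; the grasp point (between the pads) lies r.grip_point_offset behind it (r.grip_point_offset is the distance from the TCP to the grasp point, in m); z points along the fingers, y is the line along which they close (so a half turn about z gives the same grasp; the last joint's range is limited). The gripper opens to 87 mm and grips with 3 to 60 N. Pads are 19 mm wide; open, the fingers measure 117 mm over their backs; the gripper's body (75 mm by 190 mm) begins 51 mm behind the grasp point.
Start: joints at [-1.341, 0.22, 1.526, -0, 1.395, -0.126], TCP at [0.218, -0.586, 0.223] pointing down, gripper open.
Joint ranges: [-2.98, 2.98], [-0.91, 2.08], [0.09, 2.57], [-1.24, 4.39], [0.2, 2.65], [-2.68, 2.68]. Speed limits (rad/s): [2.57, 2.57, 3.01, 3.14, 3.14, 3.14].

INTERFACE

Orientations are given as a rotation vector (axis times angle).
In Python, from bench import r gives the robot as it stands. The module is installed in compiled form; this text tells all that it offers. Calls block until the motion is done:
- r.goto(position, orientation): joint-space move of the TCP to a pose.
- r.movel(position, v=0.15, rotation=None, f_stop=None): straight line of the TCP; rotation=None keeps the orientation; v is the mean speed in m/s. With f_stop (N) it stops when the force on the tool has changed by that much, and returns True; else False.
- r.goto_joints(angles): joint-space move.
- r.gripper_to(opening, grip_force=None): finger opening in m; grip_force is the grip in N (None keeps the last); returns when the fingers have stopped.
- r.wait(seconds).
- r.ik(position, orientation): joint angles nearest the present ones, or None.
- r.capture(name): name is "scene" or "top" or "wrist"; returns the picture (420x560x3 uint8, blue, green, red); there is no depth.
- r.calibration(name): a dict with "fx", "fy", "cx", "cy" (pixels), "xyz" and "orientation" of the camera in the world; the wrist camera has in their place "hand_eye" (4x4, takes a point from camera to tool coordinates, whose origin is the TCP and whose axes are the flange's). Camera axes: x right, y up, looking along -z (the intrinsics and any distortion apply to the point x, -y, -z); pixel columns grow to the right and rows downward; lengths in m; the calibration is good to about 2 mm. A picture is of the moment at which its call begins: read the wrist's pose just before it. calibration takes no time and is no camera call.
A pose or a line that the arm cannot do raises r.MotionError and nothing moves.
- r.sign_off(): hands the job in; it is judged then, once.
Trained networks look in the newest picture that a camera, given by its name, has taken for a name from the list of things; names that differ only in an ending like _2 or _b are one class to them, and where a whole thing is asked for, a point or a joint stands for the part that bears it (a point fixed in the world has none). Each returns a list of dicts, best first, with "confidence" (0 to 1); they miss things now and then, are a little off and sometimes report something else, mostly with a low value. They report only what shows in the picture. A call takes as long as a camera call.
- r.find_in(camera, name): "extent" ([centre column, centre row, width, height] in pixels, round what is visible of it).
Readings, each from a call of its own:
- r.read_time(): time.
- r.read_joint_positions(): joint angles.
- r.read_qd(): joint speeds.
- r.read_joint_efforts(): joint torques, N m.
- r.read_eef_pos(): TCP position.
- r.read_tcp_rot(): TCP orientation.
- r.read_wrist_force(): force on the tool from outside, world axes, zero at the start.
- r.read_torque(): the same for the moment, N m.
- r.read_gripper_width(): finger opening in m.
- r.read_gripper_force(): force on a finger pad.
Only numpy, scipy, OpenCV 4.12 (cv2) and the standard library are available. Lean on these libraries where they do the work, as an engineer would, in place of code of your own. Each camera call takes 0.05 s, during which the arm holds its last target. There are 200 camera calls.

TASK

Get the bench sander going, only pressing with the fingertips, in this order: push the raised half of the rocker on the power strip fully down to switch it on, then push the oblong key on the dust extractor's loose remote fully in so that it stays in, then press the square start button on the sander's switch box fully in, hold it for about a second and let it come out again. Leave the mushroom stop button and the remote's small round key unpressed, do not pick anything up, leave the remote lying where it is and leave the other things on the bench alone.

Things in the scene. Friction and masses are not known exactly. Their poses are not given: they have to be found in the camera images.
- strip: Power strip, a fixed white block 200 mm long (its x), 70 wide (y), 40 high; origin at the centre of its underside, z up. The rocker is at its -x end (pivot 55 mm from the centre, 43 mm above the bench); towards +x are two sockets, the far one holding a black plug-in adapter 45 x 50 mm whose top is 65 mm above the bench.
- rocker (a joint): The strip's grey rocker, two halves each 28 mm long (along the strip) and 30 mm wide, meeting in a shallow V at the pivot. Value in rad: about 0 = off (outer half, towards the strip's -x end, tilted up; inner half level), 0.30 = on (outer half pushed down level, 43 mm above the bench; inner half tilted up). It stays where it is left; about 3 N pushes it over.
- rocker_raised (a point): Point on top of the rocker's outer half (the one raised when off), 18 mm from the pivot and mid-way across; it moves with the rocker, about 48 mm above the bench when off and 43 mm when on. Push down here.
- remote: Remote of the dust extractor, a loose grey handset 150 mm long (its x), 56 wide (y), 24 high, about 0.3 kg, lying on the bench; origin at the centre of its underside, z up. It bears a large oblong key and a small round key.
- oblong (a joint): The remote's oblong key, 38 x 26 mm. Value in m: about 0 = out (top 8 mm proud of the remote), 0.006 = fully in. It stays where it is left; about 3 N pushes it in.
- oblong_top (a point): Centre of the oblong key's top, 30 mm from the remote's centre towards its -x end, 32 mm above the bench when out; moves with the key.
- small (a joint): The remote's small round key, 16 mm across, 75 mm from the oblong key towards +x; not to be pressed. Value in m, 0 = out, 0.004 = fully in, spring-loaded.
- switchbox: Switch box of the sander, a fixed grey box 160 mm long (its x), 80 wide (y), 55 high; origin at the centre of its underside, z up. It bears a square start button (-x end) and a round mushroom-headed stop button (+x end).
- start (a joint): The sander's square start button, 32 x 32 mm. Value in m: 0 = out (top 9 mm proud of the box), 0.006 = fully in. Spring-loaded: 4 N holds it fully in and it comes back out when released.
- start_top (a point): Centre of the square start button's top, 35 mm from the box's centre towards its -x end, 64 mm above the bench when out; moves with the button.
- stop (a joint): The sander's round mushroom stop button, 40 mm across, centre 80 mm from the start button towards +x, top 85 mm above the bench; not to be pressed. Value in m, 0 = out, 0.006 = fully in, spring-loaded.
- tape: Bystander: loose tape measure 65 x 36 mm, 55 high, beside the power strip; origin at the centre of its underside.
- offcut: Bystander: loose wood offcut 90 x 45 mm, 20 high, in front (-x) of the power strip; origin at the centre of its underside.
- wrench: Bystander: loose flat wrench about 150 mm long (its x), beside the remote; origin on the underside.
- tin: Bystander: loose tin 68 mm across, 60 high, beyond (+x) the remote; origin at the centre of its underside.
- jar: Bystander: loose glass jar 48 mm across, 55 high, beside the switch box; origin at the centre of its underside.
- bitcase: Bystander: loose drill-bit case 70 x 100 mm, 26 high, in front (-x) of the switch box; origin at the centre of its underside.

How it is judged:
On the way, in this order (a step that is already met when the one before it is completed fails the run):
1. the strip's rocker is switched on (value of joint rocker above 0.24 rad), for 0.2 s.
2. the remote's oblong key is pushed in (value of joint oblong above 0.0045 m), for 0.2 s.
3. the square start button is held in (value of joint start above 0.0045 m), for 0.4 s.
At the end, for the whole second after the job is handed in: The rocker is on (above 0.24 rad), the oblong key is in (above 4.5 mm), the start, stop and small round keys are out (within 1.5 mm), the remote lies flat, at rest, within 30 mm of where it was, and every bystander is within 30 mm of where it was (value of joint rocker above 0.24 rad and value of joint oblong above 0.0045 m and value of joint each of start, stop, small below 0.0015 m and distance of each of remote, tape, offcut, wrench, tin, jar, bitcase from where it was at the start of the episode below 0.03 m and angle between remote's own z axis and vertical below 0.1 rad and linear speed of remote below 0.02 m/s); the robot touches nothing.
It fails at once if the oblong key is pushed in before the power strip is on (value of joint oblong above 0.003 m and value of joint rocker below 0.2 rad).
It fails at once if the start button is pressed before the strip and the extractor are on (value of joint start above 0.003 m and (value of joint rocker below 0.2 rad or value of joint oblong below 0.004 m)).
It fails at once if the stop button or the remote's small round key is pressed (value of joint stop above 0.003 m or value of joint small above 0.002 m).
It fails at once if the remote is lifted, tipped or shoved away (height (world z) of remote above 0.012 m or angle between remote's own z axis and vertical above 0.25 rad or distance of remote from where it was at the start of the episode above 0.04 m).
It fails at once if a bystander is lifted, shoved or knocked over (distance of any of tape, offcut, wrench, tin, jar, bitcase from where it was at the start of the episode above 0.03 m or angle between any of tape, tin, jar's own z axis and vertical above 0.4 rad).
It also fails if it takes over 51 s, if anything falls off the work surface, if the arm or the gripper's body presses on something with over 40 N, if the wrist force passes 120 N, or if a joint passes its speed limit or range.

## Working session

There is one attempt and no reset: what is moved stays moved. The work goes in short steps, each a Python script; the robot and the scene stay as the last script left them, time stands still between calls to the robot, and variables do not carry over. Pictures are saved under pics/ and viewed, at most 10 in all, crops included, and the job is handed in when it is done.

```bash
mkdir -p pics; python3 - <<'E'
from bench import r
import cv2
for c in ["scene","top"]:
    im=r.capture(c); cv2.imwrite(f"pics/{c}0.png",im); print(c,r.calibration(c))
    for n in ["strip","rocker_raised","remote","oblong_top","small","switchbox","start_top","stop"]:
        print(n,[( [round(float(v)) for v in d["extent"]],round(d["confidence"],2)) for d in r.find_in(c,n)[:2]])
print(r.read_time(), r.read_tcp_rot(), r.grip_point_offset)
print(r.calibration("wrist"))
E
```

```text
scene {'fx': 441.48214687337025, 'fy': 441.48214687337025, 'cx': 271.22418595686156, 'cy': 199.47384102956178, 'xyz': array([ 1.04255918, -0.41598527,  1.13345987]), 'orientation': array([0.52097998, 0.23255295, 0.86628088])}
strip [([269, 209, 67, 54], 0.79)]
rocker_raised [([250, 195, 23, 16], 0.67)]
remote [([190, 285, 50, 51], 0.8)]
oblong_top [([183, 275, 12, 15], 0.55)]
small []
switchbox [([341, 154, 58, 50], 0.67)]
start_top []
stop []
top {'fx': 540.4043652423599, 'fy': 540.4043652423599, 'cx': 280.01092539300544, 'cy': 210.88591542479006, 'xyz': array([0.45844216, 0.02206469, 1.29330913]), 'orientation': array([ 0.06011539, -0.04628182, -1.5422936 ])}
strip [([296, 214, 50, 90], 0.8), ([305, 238, 17, 22], 0.31)]
rocker_raised [([304, 238, 15, 21], 0.71)]
remote [([427, 201, 19, 66], 0.66)]
oblong_top [([427, 210, 10, 15], 0.69), ([167, 229, 15, 18], 0.54)]
small []
switchbox [([170, 214, 46, 71], 0.71)]
start_top [([169, 230, 14, 20], 0.57), ([304, 237, 18, 22], 0.46)]
stop [([164, 196, 16, 18], 0.64)]
0.9 [ 3.09197295e+00  5.55940074e-01 -6.29028876e-06] 0.0187
{'fx': 289.424153841649, 'fy': 289.424153841649, 'cx': 282.5454497447215, 'cy': 212.6163416828319, 'hand_eye': array([[-1.78882705e-03,  9.69726945e-01,  2.44185284e-01,
         6.69663897e-02],
       [ 9.99997727e-01,  1.45129893e-03,  1.56217157e-03,
         1.44329519e-04],
       [ 1.16049402e-03,  2.44187523e-01, -9.69727336e-01,
        -1.61141237e-01],
       [ 0.00000000e+00,  0.00000000e+00,  0.00000000e+00,
         1.00000000e+00]])}
```

```bash
python3 - <<'E'
import cv2
im=cv2.imread("pics/top0.png"); cv2.imwrite("pics/top0c.png",cv2.resize(im[120:300,120:480],None,fx=2.2,fy=2.2,interpolation=cv2.INTER_CUBIC))
E
```

```text
(no output)
```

View pics/top0c.png

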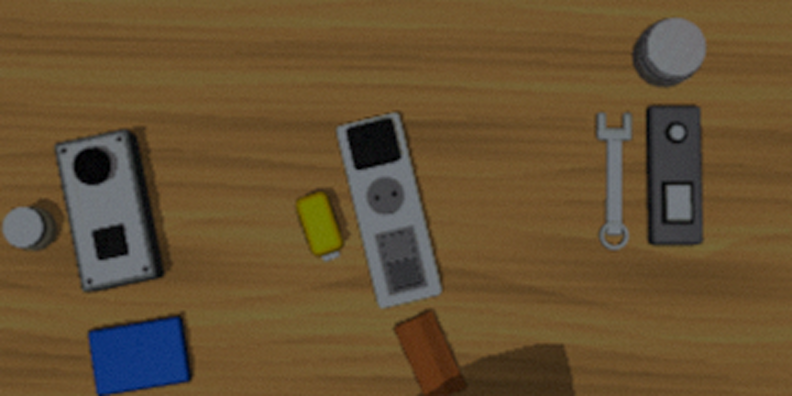

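View pics/scene0.png

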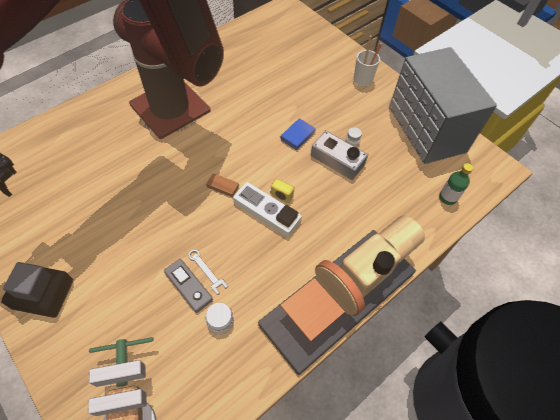

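The top picture shows all three devices. The strip's rocker is at about (302,238) with its outer half at the bottom, around (304,245), and the adapter is at (290,185). The remote's oblong key is at (428,212) and its round key at (428,180). The start button is at (170,230) and the stop at (162,195). Next I'll triangulate and cross-check against the scene camera.

```bash
cat > h.py <<'E'
from bench import r
import numpy as np, cv2
from scipy.spatial.transform import Rotation as R
def cam(name):
    c=r.calibration(name)
    if name=="wrist":
        T=np.eye(4); T[:3,:3]=R.from_rotvec(r.read_tcp_rot()).as_matrix(); T[:3,3]=r.read_eef_pos()
        T=T@c["hand_eye"]
    else:
        T=np.eye(4); T[:3,:3]=R.from_rotvec(c["orientation"]).as_matrix(); T[:3,3]=c["xyz"]
    return c,T
def ray(ct,u,v,z):
    c,T=ct
    d=T[:3,:3]@[(u-c["cx"])/c["fx"],-(v-c["cy"])/c["fy"],-1]
    return T[:3,3]+d*(z-T[2,3])/d[2]
def proj(ct,p):
    c,T=ct; q=T[:3,:3].T@(np.asarray(p)-T[:3,3])
    return np.array([c["cx"]+c["fx"]*q[0]/-q[2], c["cy"]-c["fy"]*q[1]/-q[2]])
def down(yaw): # tool z down, tool x at yaw
    x=np.array([np.cos(yaw),np.sin(yaw),0]); z=np.array([0,0,-1.]); 
    return R.from_matrix(np.c_[x,np.cross(z,x),z]).as_rotvec()
E
python3 - <<'E'
from h import *
t=cam("top"); s=cam("scene")
g=lambda u,v,z:ray(t,120+u/2.2,120+v/2.2,z)
P=dict(rock=g(401,259,.045),adapt=g(374,143,.065),socket=g(386,195,.04),obl=g(678,203,.032),small=g(677,132,.028),start=g(110,242,.064),stop=g(92,166,.085))
for k,p in P.items(): print(k,p.round(4),"scene px",proj(s,p).round(1))
for a,b in [("rock","adapt"),("obl","small"),("start","stop")]:
    d=P[b]-P[a]; print(a,b,np.hypot(*d[:2]).round(4),np.arctan2(d[1],d[0]).round(3))
m=R.from_rotvec(r.read_tcp_rot()).as_matrix(); print(m.round(2))
E
```

```text
rock [ 0.4827 -0.0188  0.045 ] scene px [250.3 195.2]
adapt [0.6018 0.0129 0.065 ] scene px [285.3 213.5]
socket [ 0.5499 -0.0014  0.04  ] scene px [269.5 208.3]
obl [ 0.5505 -0.3114  0.032 ] scene px [178.9 273.2]
small [ 0.6268 -0.3106  0.028 ] scene px [195.6 295.1]
start [0.4915 0.2834 0.064 ] scene px [329.  142.1]
stop [0.568  0.3007 0.085 ] scene px [351.5 150.4]
rock adapt 0.1233 0.26
obl small 0.0763 0.01
start stop 0.0785 0.221
[[ 0.94  0.35  0.  ]
 [ 0.35 -0.94 -0.  ]
 [-0.    0.   -1.  ]]
```

```bash
python3 - <<'E'
import cv2
im=cv2.imread("pics/scene0.png"); cv2.imwrite("pics/s0c.png",cv2.resize(im[120:320,150:380],None,fx=3,fy=3,interpolation=cv2.INTER_CUBIC))
E
```

```text
(no output)
```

View pics/s0c.png

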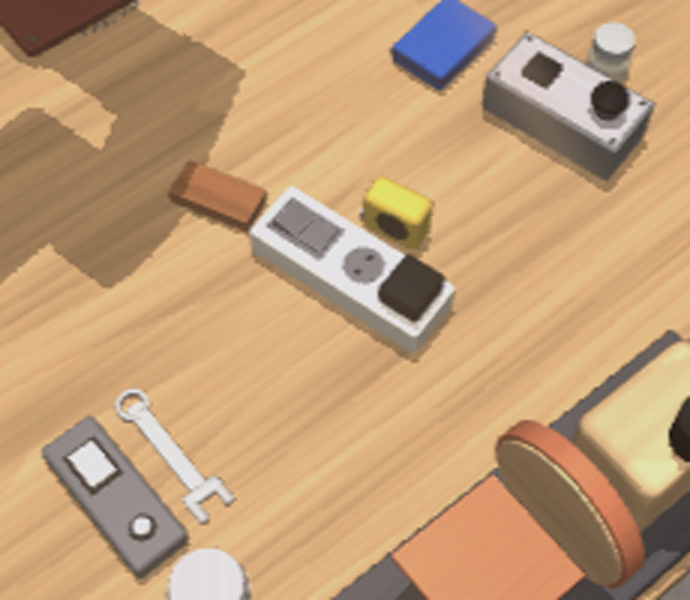

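The scene view confirms the layout: rocker at (252,196), oblong at (181,275), start at (331,143). It sits about 2 px off the prediction, so I'll refine with the wrist camera above each target, starting with the rocker.

```bash
python3 - <<'E'
from h import *
r.gripper_to(0.0)
yaw=0.255
d=np.array([np.cos(yaw),np.sin(yaw)])
p=np.array([.4827,-.0188])-0.018*d
r.goto([*p,.15],down(yaw))
ct=cam("wrist"); im=r.capture("wrist"); cv2.imwrite("pics/w1.png",im)
print(r.read_time(),r.read_eef_pos())
for n in ["rocker_raised","rocker","strip"]:
    print(n,[([round(float(v),1) for v in e["extent"]],round(e["confidence"],2)) for e in r.find_in("wrist",n)[:2]])
print("pred pivot",proj(ct,[.4827,-.0188,.043]),"target",proj(ct,[*p,.048]))
E
```

```text
4.6917 [ 0.46555345 -0.02408593  0.15017322]
rocker_raised [([281.1, 189.3, 29.5, 57.4], 0.8)]
rocker [([277.8, 192.2, 34.4, 58.8], 0.94)]
strip [([278.8, 121.0, 84.0, 227.1], 0.97), ([517.5, 148.5, 85.1, 150.4], 0.31)]
pred pivot [281.98413871 193.58813023] target [282.03073474 213.44277794]
```

View pics/w1.png

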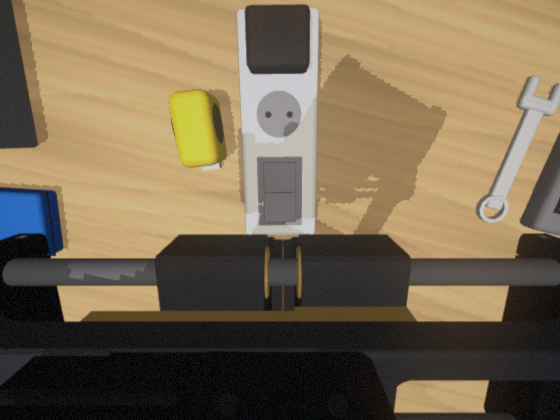

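The wrist view shows the rocker pivot line at (280,192). That agrees with the prediction of (282,194), within 2 mm. Pressing.

```bash
cat >> h.py <<'E'
def press(p,ztop,zend,f=12,hold=0.3,up=.15):
    r.movel([p[0],p[1],ztop+.012],v=.15)
    hit=r.movel([p[0],p[1],zend],v=.03,f_stop=f)
    r.wait(hold); print("hit",hit,r.read_eef_pos().round(4),r.read_wrist_force().round(1))
    r.movel([p[0],p[1],up],v=.15)
E
python3 - <<'E'
from h import *
ct=cam("wrist"); piv=ray(ct,280.3,192,.043)[:2]; print(piv)
yaw=.255; p=piv-.019*np.array([np.cos(yaw),np.sin(yaw)])
press(p,.05,.040)
cv2.imwrite("pics/w2.png",r.capture("wrist")[130:240,200:360].repeat(4,0).repeat(4,1))
# over the remote's oblong key
r.movel([*p,.17])
r.goto([.5505,-.3114,.15],down(.01)); ct=cam("wrist"); cv2.imwrite("pics/w3.png",r.capture("wrist"))
print(r.read_time(),r.read_eef_pos(),"pred",proj(ct,[.5505,-.3114,.032]),proj(ct,[.6268,-.3106,.028]))
for n in ["oblong_top","small"]:
    print(n,[([round(float(v),1) for v in e["extent"]],round(e["confidence"],2)) for e in r.find_in("wrist",n)[:2]])
E
```

```text
[ 0.48358579 -0.01671549]
hit True [ 0.4649 -0.0218  0.0433] [-2.4 -0.4  8.8]
8.9083 [ 0.55072047 -0.30973686  0.15012377] pred [284.55219236 209.31053427] [284.57769389 129.38670328]
oblong_top [([282.8, 204.3, 27.7, 41.7], 0.67)]
small [([282.9, 127.5, 15.6, 15.9], 0.67)]
```

View pics/w2.png

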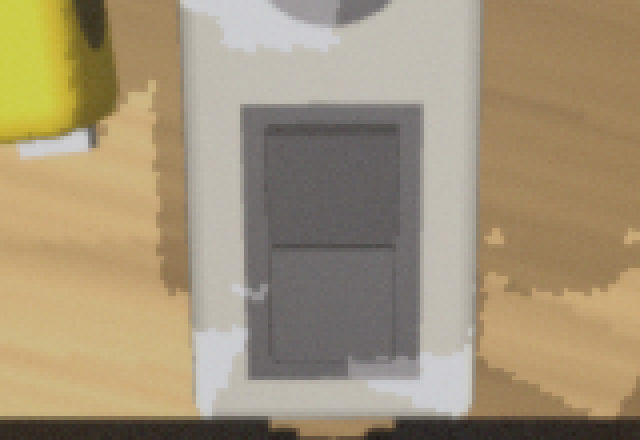

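View pics/w3.png

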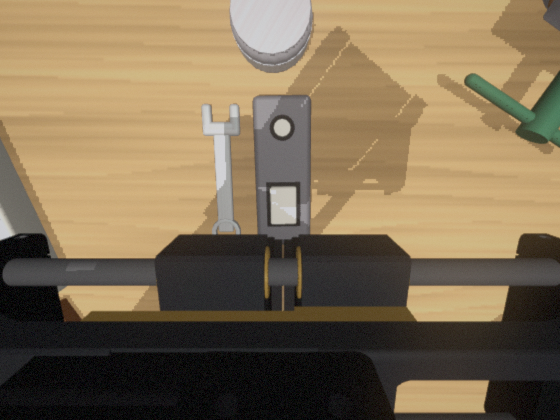

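The outer half is now level and the inner half is raised, and the tip stopped at 43.3 mm, so the rocker is on. The remote's oblong key is at (283,205) and the round key at (283,127). Pressing the oblong key, then moving over the switch box.

```bash
python3 - <<'E'
from h import *
ct=cam("wrist"); p=ray(ct,283.2,205.3,.032)[:2]; print(p, ray(ct,283,127.5,.028))
press(p,.032,.0235,f=12)
cv2.imwrite("pics/w4.png",r.capture("wrist")[90:250,200:360].repeat(3,0).repeat(3,1))
r.movel([*p,.2])
r.goto([.4915,.2834,.17],down(.221)); ct=cam("wrist"); cv2.imwrite("pics/w5.png",r.capture("wrist"))
print(r.read_time(),r.read_eef_pos(),"pred",proj(ct,[.4915,.2834,.064]),proj(ct,[.568,.3007,.085]))
for n in ["start_top","stop"]:
    print(n,[([round(float(v),1) for v in e["extent"]],round(e["confidence"],2)) for e in r.find_in("wrist",n)[:2]])
E
```

```text
[ 0.55494217 -0.30994386] [ 0.6290637  -0.30894996  0.028     ]
hit True [ 0.5553 -0.3102  0.0264] [-1.5 -0.4  6. ]
14.4667 [0.4921497  0.28260902 0.17007096] pred [282.02122834 212.7337327 ] [281.48550035 125.7962724 ]
start_top [([278.6, 207.9, 37.4, 29.8], 0.77)]
stop [([276.1, 123.8, 46.8, 50.7], 0.75)]
```

View pics/w4.png

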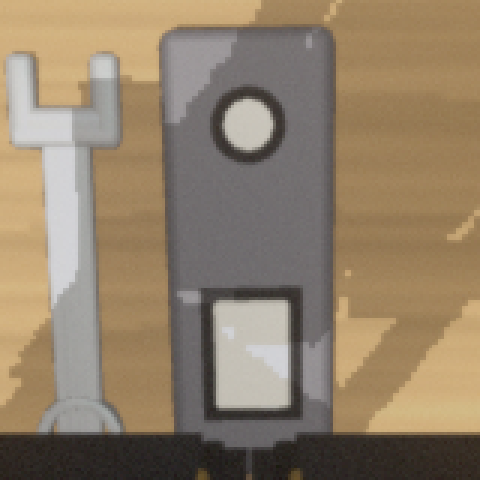

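View pics/w5.png

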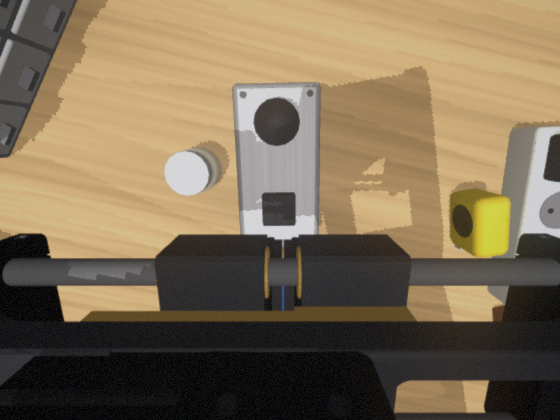

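The oblong key went in to 26.4 mm and now sits centred in its bezel. The start button is at (279,209) and the stop at (277,122). Pressing start and holding for about a second.

```bash
python3 - <<'E'
from h import *
ct=cam("wrist"); p=ray(ct,278.8,208.6,.064)[:2]; print(p)
press(p,.064,.0555,f=14,hold=1.0,up=.17)
for n in ["start_top","stop"]:
    pass
ct=cam("wrist"); a=r.capture("wrist")
r.movel([*p,.22]); t=r.capture("top"); print(r.read_time(), r.read_wrist_force().round(1))
b=cv2.imread("pics/w5.png")
o=np.vstack([np.hstack([b[70:240,200:370],a[70:240,200:370]]).repeat(2,0).repeat(2,1)[:, :680], cv2.resize(t[165:265,360:480],(680,250))[:, :680]])
cv2.imwrite("pics/w6.png",o); print(o.shape)
E
```

```text
[0.49468829 0.28730103]
hit True [0.4952 0.2875 0.0583] [-2.2 -1.1  7.1]
18.4417 [-0.3  0.9 -0.8]
(590, 680, 3)
```

View pics/w6.png

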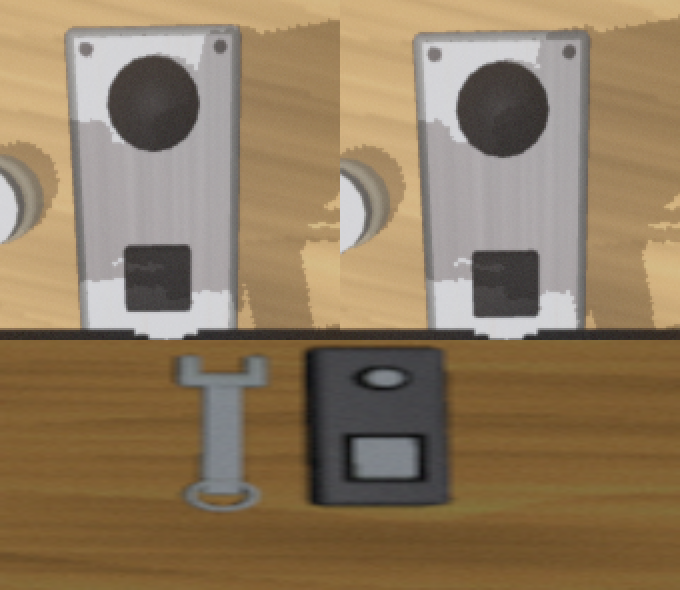

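The start button went in to 58.3 mm and looks fully out again, the same size before and after. The remote hasn't moved and its oblong key shows no side wall. Handing in.

```bash
python3 -c "
from bench import r
print(r.sign_off())"
```

```text
the job is handed in; nothing more can be done
None
```

I switched the rocker on, pushed the oblong key in, held the start button for about a second and released it, and handed the job in at about 18 s of the 51 s; sign-off returned no verdict, so success rests on the fingertip heights and pictures.

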